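# Set up the magnetic stirrer

## Robot

A 6-joint arm with a two-finger parallel gripper is mounted at the origin on the work surface. World frame = base frame: x ahead of the robot, y to its left, z up, the work surface at z = 0. Lengths are in mm, angles in rad, forces in N, time in s.
With the tool pointing down it reaches from about 350 to 775 mm from the base axis. Payload 7.3 kg.
Tool frame: the origin (TCP) lies between the finger pads; the fingertips stand 8 mm ahead of it and the grasp point (between the pads) lies 11 mm behind it; y points along the fingers, z is the direction in which the jaws open and shut, and the axes are right-handed (so a half turn about y gives the same grasp; the last joint's range is limited). The gripper opens to 92 mm and grips with 3 to 60 N. Pads are 19 mm wide; open, the fingers measure 130 mm over their backs; the gripper's body (75 mm by 190 mm) begins 47 mm behind the grasp point.
Start: joints at [1.04, 0.342, 1.524, -0, 1.275, -0.146], TCP at [197.058, 486.634, 234.741] pointing down, gripper open.
Joint ranges: [-2.53, 2.53], [-0.77, 2.02], [0.04, 2.7], [-1, 4.14], [0.28, 2.66], [-3.11, 3.11]. Speed limits (rad/s): [2.57, 2.57, 3.14, 3.14, 3.14, 3.14].

## Interface

Orientations are given as [roll, pitch, yaw] about the fixed x, y, z axes, in that order (R = Rz(yaw) Ry(pitch) Rx(roll)).
In Python, from plant import bot, vision, job gives the robot as it stands. The module is installed in compiled form; this text tells all that it offers.
- The arm moves only by the tool arm_command, never from a script. Its argument "deltas" is a list of rows, each a list of 4 numbers: the shift along the tool's x, y, z in m, then the turn about the tool's y in degrees. In form: [[x, y, z, twist], ...]. A call has 1 to 5 rows; each row shifts and turns the commanded pose from where the row before left it, along the tool's axes as they then stand; what a row does not reach is not made up. A row lasts 1/10 s, in which the tool goes at most 50 mm and 8.59 degrees, less where a joint would pass 70% of its speed; a pose out of reach is approached as far as the arm can. A call is refused whole if a number of a shift passes 0.05 or a number of a turn 8.59, either way. A call with a gripper value outside its range is refused whole. "claw" is the closure in counts, from 0 (fully open) to 255 (shut), set as the call begins (left out, the last holds). The fingers move at their own pace and stop on an object; the grip force is fixed at half the most. Time passes only in rows, so rows that do not move let the fingers close. It gives the time, the measured TCP pose, the force and the opening at its end, in the units of the state.
- bot.get_obs(): the state, without advancing time (a new reading comes with each control period).
- vision.capture(name): name is "scene" or "top" or "wrist"; returns a dict with "img" (400x640x3 uint8, red, green, blue), "camera_matrix" (3x3 intrinsics, pixels), "dist_coeffs" ([k1, k2, p1, p2, k3] as OpenCV has them; the pictures are not rectified), "world_to_cam" (4x4, takes a point from world to camera coordinates); the wrist camera has in their place "mount" (4x4, takes a point from camera to tool coordinates, whose origin is the TCP and whose axes are the tool frame's). Camera axes: x right, y down, z forward; pixel columns grow to the right and rows downward; lengths in mm; the calibration is good to about 2 mm. A picture is of the moment at which its call begins: read the wrist's pose just before it. There is no depth.
- job.close_job(): hands the job in, once; it reports no verdict.
Trained networks look in a picture, given as the dict that the camera call returned (one of the last four; its "shot" number tells which), for a name from the list of things; names that differ only in an ending like _2 or _b are one class to them, and where a whole thing is asked for, a point or a joint stands for the part that bears it (a point fixed in the world has none). Each returns a list of dicts, best first, with "confidence" (0 to 1); they miss things now and then, are a little off and sometimes report something else, mostly with a low value. They report only what shows in the picture. A call takes as long as a camera call.
- vision.find_in(picture, name): "xyz" ([x, y, z] in mm, in the coordinates of the camera as it stood for that picture, good to about 4 mm: the middle of the surface that is visible of it).
- vision.regions_of(picture, name): "mask" (400x640 bool, what is visible of it).
The state is a dict: "time": time; "joint_positions": joint angles; "dq": joint speeds; "tau": joint torques, N m; "tool_pos": TCP position; "tcp_rot": TCP orientation; "contact_force": force on the tool from outside, world axes, zero at the start; "moment": the same for the moment, N m; "grip_width": finger opening in mm.
Only numpy, scipy, OpenCV 4.12 (cv2) and the standard library are available. Lean on these libraries where they do the work, as an engineer would, in place of code of your own. Each camera call takes 0.05 s, during which the arm holds its last target. There are 200 camera calls.

## Task

Set up the magnetic stirrer: first lift the steel jug with the handle off the lab jack and set it upright in the middle of the stirrer's round plate. Then pick the long stir bar (and nothing else) out of the bin of white odds and ends and lower it into the jug, letting it go inside rather than dropping it in from above the rim. Last, start the stirrer by turning its knob about a quarter turn clockwise, with the jug still upright in the middle of the plate; keep the other parts in the bin and do not push the bottle, flask and dishes about.

Things in the scene. Friction and masses are not known exactly. Their poses are not given: they have to be found in the camera images.
- stirrer: Magnetic stirrer, a fixed flat white box 170 deep (x) x 245 wide (y), its deck 75 mm above the bench. Origin on the bench under its middle; x points away from the robot, y to the robot's left, z up. A round aluminium plate is on the deck on its right (-y) half, the speed knob on its left (+y) half; their centres are 141 mm apart.
- plate_centre (a point): Centre of the top face of the stirrer's round aluminium plate (124 mm diameter, 6 mm thick), 81 mm above the bench. Axes as the stirrer's.
- speed_knob (a joint): The stirrer's black speed knob, upright axis: 0 at its stop, grows as it turns clockwise seen from above, to 4.2 rad. Starts between 0 and 0.4. It stays where it is left and turns against a light friction of about 0.04 N m.
- speed_knob_grip (a point): Point to grip the knob, on its axis, 112 mm above the bench. The grip is an upright bar 42 long, 14 wide, whose top is 7 mm above this point, over a disc of 44 mm diameter whose top is 23 mm below this point. x of this frame lies along the bar and turns with it; the white mark on the bar is on its -x half.
- lab_jack: Fixed aluminium scissor lab jack, top plate 130 x 130 mm, 60 mm above the bench. Origin on the bench under its middle, z up. Stands to the left or to the right of the stirrer, the bin on the other side.
- jug: Open stainless steel jug, about 0.2 to 0.35 kg, outer diameter 112, height 80, wall 3, floor 4 mm thick. Origin at the centre of its underside, z up; its one handle sticks out on its -x side. Starts upright on the lab jack.
- jug_handle (a point): Grip point of the jug's handle, from above: 84 mm from the jug's axis on its -x side, 68 mm above its underside. The handle is a square loop of flat bar, 14 mm thick (along the jug's y). Top bar: from the wall to 101 mm from the axis, top face 74 mm, lower face 62 mm above the underside. Outer upright: 87 to 101 mm from the axis, from 18 mm up. Axes as the jug's.
- bin: Fixed open grey plastic bin, outside 220 (x) x 170 (y) x 50 mm high, wall and floor 5 mm. Origin on the bench under its middle, z up. Holds six small loose parts, all of the same plain white plastic, lying singly on its floor.
- long_bar: The long stir bar, the target: eight-sided straight rod 62 mm long, 12 mm across flats, with a thin raised band round its middle, all of the same plain white plastic, 15 to 31 g. Lies flat along its x axis in the bin; origin at the middle of its underside (6 mm below its axis).
- short_bar: The short stir bar: like the long one but 36 mm long, 12 mm across. Origin at the middle of its underside. In the bin, stays there.
- tee: T-shaped tube connector lying flat, run 44 mm along x, branch 24 mm along +y, 12 mm thick; origin under the crossing. In the bin, stays there.
- joiner: Straight tube joiner, 42 mm along x, 11 mm thick, with a square collar 10 x 24 mm in its middle; origin under its middle. In the bin, stays there.
- stopper: Solid tapered stopper standing on its small end, 26 mm across below, 34 above, 24 mm high; origin at the centre of its underside. In the bin, stays there.
- gasket: Thick flat ring, 36 mm outside, 20 mm hole, 10 mm high; origin at the centre of its underside. In the bin, stays there.
- reagent_bottle: Amber bottle with a cap, 60 mm diameter, 120 mm high, standing beyond the stirrer; origin at the centre of its underside. To be left alone.
- culture_flask: Clear flat culture flask with a blue cap, lying on the bench beyond the stirrer; body 85 x 55 x 26 mm, with cap to 73 mm from its middle along x; origin under its middle. To be left alone.
- petri_stack: Two stacked dishes, 60 mm diameter, 28 mm high, on the bench between robot and stirrer; origin at the centre of the underside. To be left alone.

How it is judged (in metres and radians):
On the way, in this order (a step that is already met when the one before it is completed fails the run):
1. the jug stands upright and released in the middle of the stirrer's plate, the long bar not yet in it (horizontal distance between jug and plate_centre below 0.02 m and z of jug in the frame of plate_centre between -0.005 and 0.005 m and angle between jug's own z axis and vertical below 0.06 rad and linear speed of jug below 0.03 m/s and contact force between jug and the fingers below 0.1 N and not (z of long_bar in the frame of jug between -0.005 and 0.03 m and horizontal distance between long_bar and jug below 0.05 m)), for 0.2 s.
2. the long stir bar is lifted clear of the bin (z of long_bar in the frame of bin above 0.06 m), for 0.1 s.
3. the long stir bar lies released in the jug on the plate (z of long_bar in the frame of jug between -0.005 and 0.03 m and horizontal distance between long_bar and jug below 0.05 m and horizontal distance between jug and plate_centre below 0.02 m and z of jug in the frame of plate_centre between -0.005 and 0.005 m and angle between jug's own z axis and vertical below 0.06 rad and linear speed of jug below 0.03 m/s and contact force between long_bar and the fingers below 0.1 N), for 0.2 s.
4. the knob is turned clockwise past 1.2 rad (value of joint speed_knob above 1.2 rad), for 0.1 s.
At the end, for the whole second after the job is handed in: The jug stands upright (within 0.06 rad) and at rest on the stirrer's plate, its axis within 20 mm of the plate's centre; the long stir bar lies at rest inside it; the knob stands past 1.2 rad clockwise of its stop; the robot touches none of them. The other five parts are still in the bin (all of step 3 and linear speed of long_bar below 0.03 m/s and contact force between jug and the fingers below 0.1 N and value of joint speed_knob above 1.2 rad).
It fails at once if the jug is tipped (more than 30 degrees) (angle between jug's own z axis and vertical above 0.52 rad).
It fails at once if the long stir bar is dropped into the jug from above its rim (it falls faster than 1.2 m/s inside the jug) (horizontal distance between long_bar and jug below 0.053 m and z of long_bar in the frame of jug between -0.01 and 0.078 m and linear speed of long_bar above 1.2 m/s).
It fails at once if another part is taken out of the bin (z of any of stopper, gasket, joiner, short_bar, tee in the frame of bin above 0.065 m or horizontal distance between any of stopper, gasket, joiner, short_bar, tee and bin above 0.15 m).
It fails at once if the bottle, the flask or the dishes are pushed more than 30 mm (distance of any of reagent_bottle, culture_flask, petri_stack from where it was at the start of the episode above 0.03 m).
It also fails if it takes over 62 s, if anything falls off the work surface, if the arm or the gripper's body presses on something with over 40 N, if the wrist force passes 120 N, or if a joint passes its speed limit or range.

## Working session

There is one attempt and no reset: what is moved stays moved. The work goes in short steps, Python scripts to look and compute and a tool call to move; the robot and the scene stay as the last step left them, time stands still between calls to the robot, and variables do not carry over. Pictures are saved under pics/ and viewed, about 8 in all and at most 12, crops included, and the job is handed in when it is done.

Besides the shell and the picture viewer there is one more tool, called after "Emit:" as name([rows], argument=value, ...), one row to a line, values as JSON. arm_command: Moves the arm, as the interface text tells. Its arguments: {"type":"object","properties":{"deltas":{"type":"array","items":{"type":"array","items":{"type":"number"}}},"claw":{"type":"number"}},"required":["deltas"]}

```bash
mkdir -p pics
cat > h.py <<'E'
import numpy as np,cv2
from plant import bot,vision,job
def shot(n,save=None):
    o=bot.get_obs(); p=vision.capture(n)
    if save: cv2.imwrite('pics/'+save,p['img'][:,:,::-1])
    return o,p
def Rt(r):
    from scipy.spatial.transform import Rotation as R
    return R.from_euler('xyz',r).as_matrix()
def camw(o,p):
    if 'mount' in p:
        T=np.eye(4);T[:3,:3]=Rt(o['tcp_rot']);T[:3,3]=o['tool_pos'];return T@np.array(p['mount'])
    return np.linalg.inv(np.array(p['world_to_cam']))
def find(o,p,n):
    C=camw(o,p)
    return [(np.round((C@np.r_[d['xyz'],1])[:3],1).tolist(),round(d['confidence'],2)) for d in vision.find_in(p,n)[:3]]
def ray(o,p,uv,z):
    C=camw(o,p)
    q=cv2.undistortPoints(np.array(uv,float).reshape(-1,1,2),np.array(p['camera_matrix']),np.array(p['dist_coeffs'])).reshape(-1,2)
    d=np.c_[q,np.ones(len(q))]@C[:3,:3].T; c=C[:3,3]
    return c+d*((z-c[2])/d[:,2])[:,None]
E
python3 - <<'E'
from h import *
o,p=shot('top','top.png'); print(o)
for n in 'stirrer speed_knob lab_jack jug jug_handle bin long_bar short_bar tee joiner stopper gasket reagent_bottle culture_flask petri_stack'.split(): print(n,find(o,p,n))
o,p2=shot('scene','scene.png')
for n in 'stirrer speed_knob jug jug_handle long_bar petri_stack'.split(): print(n,find(o,p2,n))
print(camw(o,p),camw(o,p2)[:3,3]); print(Rt(o['tcp_rot']))
o,p3=shot('wrist');print(p3['mount'])
E
```

```text
{'time': 0.0, 'joint_positions': array([ 1.03999859e+00,  3.42717410e-01,  1.52501569e+00, -8.89767907e-07,
        1.27536346e+00, -1.46013203e-01]), 'dq': array([-0.00152884,  0.000317  ,  0.00011484,  0.00197906, -0.00099613,
        0.00021423]), 'tau': array([-2.85926275e-03, -4.31247926e+01, -2.44216686e+01,  7.15565588e-02,
        5.60635119e-02, -8.05977766e-05]), 'tool_pos': array([196.8532507 , 486.28255857, 234.04815962]), 'tcp_rot': array([-1.57228436e+00,  2.17969365e-04, -3.84784432e-01]), 'contact_force': array([0.11108606, 0.03744666, 0.83582976]), 'moment': array([-0.05680455, -0.0026966 ,  0.03310132]), 'grip_width': 92.13789284800112}
stirrer [([459.7, 312.4, 80.0], 0.27)]
speed_knob [([588.4, 68.0, 93.4], 0.67)]
lab_jack [([490.0, 248.4, 62.9], 0.82), ([378.6, 7.2, 27.6], 0.3)]
jug [([454.3, 314.3, 77.4], 0.79), ([459.4, -348.7, 8.6], 0.41)]
jug_handle [([462.9, 313.0, 80.0], 0.57)]
bin [([528.0, -301.7, 4.0], 0.84)]
long_bar [([579.9, -8.6, 73.4], 0.35)]
short_bar [([526.3, -302.5, 2.8], 0.66), ([585.9, -258.8, 15.7], 0.55)]
tee []
joiner [([460.3, -269.4, 19.4]
[... 525 characters left out ...]
1.59443616e-01  4.10216317e+02]
 [-9.99540381e-01  2.60045553e-02  1.55816847e-02  7.27658552e+00]
 [-1.95243641e-02 -1.59008977e-01 -9.87084061e-01  1.01655305e+03]
 [ 0.00000000e+00  0.00000000e+00  0.00000000e+00  1.00000000e+00]] [1273.47604056 -141.27067921  956.10247809]
[[ 9.26876907e-01  4.32400248e-05  3.75365419e-01]
 [-3.75365421e-01  7.95408267e-05  9.26876903e-01]
 [ 1.02213046e-05 -9.99999996e-01  8.99553656e-05]]
[[-6.26763668e-04  9.68625179e-01  2.48525389e-01 -6.56740485e+01]
 [-1.18912963e-04 -2.48525508e-01  9.68625344e-01 -1.50386285e+02]
 [ 9.99999797e-01  5.77546283e-04  2.70948849e-04 -7.11167008e-01]
 [ 0.00000000e+00  0.00000000e+00  0.00000000e+00  1.00000000e+00]]
```

View pics/top.png

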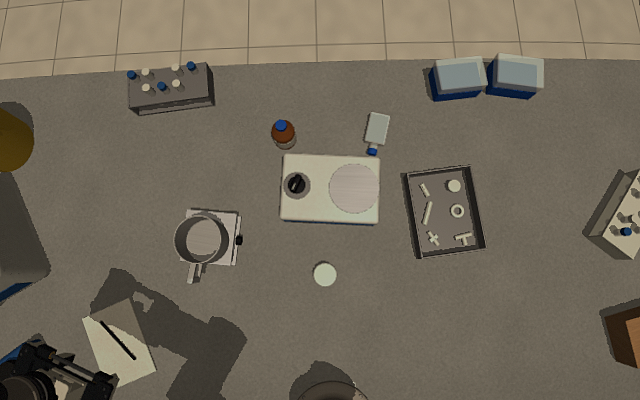

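View pics/scene.png

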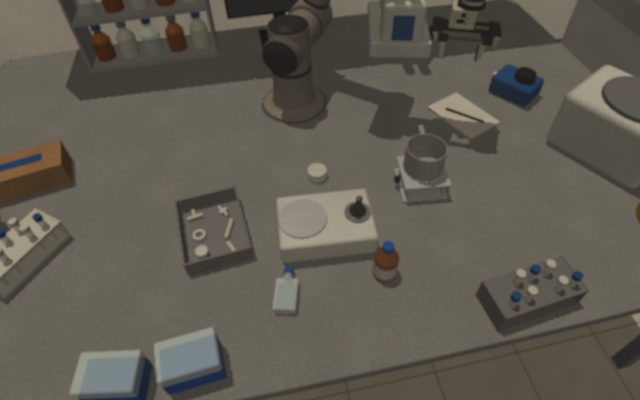

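The top view shows the jug on the jack at about (202,239), with its handle pointing down to (194,278). The knob is at (296,184), the plate at (354,188) and the bin at (443,212). The long bar is the leftmost rod, around (427,213). The dishes are at (325,274).

Run:
```python
from h import *
o,p=shot('top'); im=p['img'][:,:,::-1]
A=cv2.resize(im[195:295,160:255],None,fx=4,fy=4,interpolation=cv2.INTER_CUBIC)
B=cv2.resize(im[145:245,275:370+5],None,fx=4,fy=4,interpolation=cv2.INTER_CUBIC)
cv2.imwrite('pics/c.png',np.hstack([A,B]))
q=lambda uv,z:np.round(ray(o,p,uv,z),1).tolist()
print('plate',q([(354,188)],81),'knob',q([(296,184)],117),'jugrim',q([(202,239)],140),'handle end',q([(194,280)],134))
print('bar',q([(431,203),(424,223)],12))
print('bin corners',q([(403,174),(470,166),(485,248),(417,258)],50))
for n in ('long_bar','jug','jug_handle','speed_knob'):
  for d in vision.regions_of(p,n)[:2]:
    v,u=np.nonzero(d['mask']); print(n,d['confidence'],len(u),u.mean(),v.mean(),u.min(),u.max(),v.min(),v.max())
```

```text
plate [[581.6, -66.5, 81.0]] knob [[588.3, 73.0, 117.0]] jugrim [[462.1, 288.1, 140.0]] handle end [[369.9, 306.9, 134.0]]
bar [[549.1, -272.2, 12.0], [497.2, -250.3, 12.0]]
bin corners [[620.3, -195.1, 50.0], [637.0, -369.6, 50.0], [427.1, -390.0, 50.0], [407.9, -217.9, 50.0]]
long_bar 0.56 122 426.8114754098361 213.41803278688525 422 432 202 224
jug 0.88 2483 199.65847764800645 242.99718082964156 172 228 215 283
jug 0.49 469 325.4136460554371 273.8144989339019 314 337 262 285
jug_handle 0.97 2445 199.8879345603272 242.88343558282207 173 228 215 282
speed_knob 0.64 591 283.9864636209814 134.32994923857868 272 296 120 149
speed_knob 0.5 235 297.06382978723406 184.57872340425533 289 305 175 193
```

View pics/c.png

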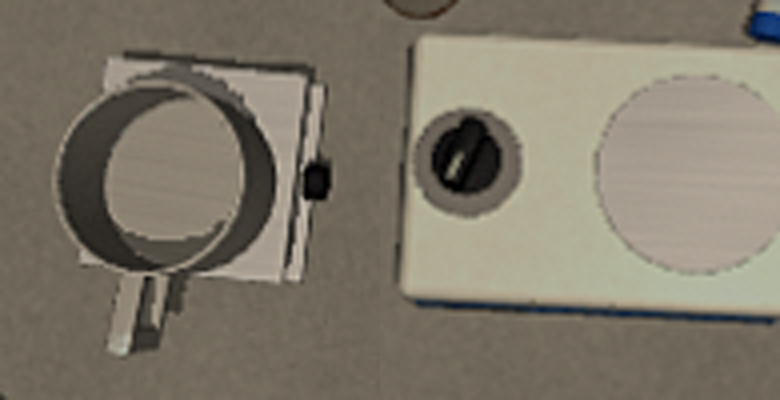

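The crop puts the rim centre at pixel (197.5,238.7) and the handle end near (190,282). The plate centre is at (353.9,188.4) and the knob disc at (296.8,185.8), with the white mark on its lower left.

```bash
cat >> h.py <<'E'
def rel(o,target,yaw=None):
    "deltas in tool axes to bring GRASP point (11 behind TCP) to target (world mm); twist deg for tool-x yaw (mod 180)"
    R=Rt(o['tcp_rot']); g=o['tool_pos']-11*R[:,1]
    d=R.T@(np.array(target)-g); y0=np.arctan2(R[1,0],R[0,0]); out=[np.round(d,1).tolist(),'yaw',round(np.degrees(y0),1)]
    if yaw is not None:
        t=-np.degrees(yaw-y0); t=(t+90)%180-90; out+=['twist',round(t,1)]
    return out
E
python3 - <<'E'
from h import *
o,p=shot('top')
q=lambda uv,z:ray(o,p,uv,z)[0]
c=q([(197.5,238.7)],140);e=q([(190.5,281)],134);e2=q([(192.5,263.5)],134)
print(c,e,e2,np.linalg.norm((e-c)[:2]))
d=(c-e);yaw=np.arctan2(d[1],d[0]);d2=e2-e;print('jugyaw',yaw,'bar dir',np.arctan2(d2[1],d2[0]))
print('plate',q([(353.9,188.4)],81),'knobdisc',q([(296.8,185.8)],89))
h=c[:2]-85*np.array([np.cos(yaw),np.sin(yaw)]);print(h,rel(o,[*h,126],yaw))
E
```

```text
[462.93379628 298.55245829 140.        ] [367.76145785 314.96395643 134.        ] [407.04042973 311.06625825 134.        ] 96.57697072064023
jugyaw -0.17076045867851553 bar dir -0.09890737284360859
plate [580.63927277 -66.16911747  81.        ] knobdisc [589.33318337  73.12322764  89.        ]
[379.17005109 312.99666099] [[234.0, 119.7, -92.6], 'yaw', np.float64(-22.0), 'twist', np.float64(-12.3)]
```

Emit:
arm_command([
  [0.045, 0, -0.0175, 0],
  [0.045, 0, -0.0175, 0],
  [0.045, 0, -0.0175, 0],
  [0.045, 0, -0.0175, 0],
  [0.036, 0.02, -0.015, 0],
])

```text
time: 2.0
tool_pos: [368.2, 325.9, 216.8]
tcp_rot: [-1.566, -0.004, -0.385]
contact_force: [0.1, 1.4, -0.2]
grip_width: 91.7
```

Emit:
arm_command([
  [0, 0.01, 0, -6],
  [0, 0.01, 0, -6],
  [0, 0, 0, 0],
  [0, 0, 0, 0],
])

```text
time: 2.4
tool_pos: [365.4, 326.9, 194.9]
tcp_rot: [-1.571, -0.0, -0.178]
contact_force: [-0.2, -0.3, 0.6]
grip_width: 91.4
```

Run:
```python
from h import *
o,p=shot('wrist','w1.png'); print(o['time'],o['tool_pos'],o['tcp_rot'])
for n in ('jug','jug_handle'):
  print(n,find(o,p,n))
  for d in vision.regions_of(p,n)[:1]:
    v,u=np.nonzero(d['mask']); print(n,d['confidence'],len(u),u.min(),u.max(),v.min(),v.max())
```

```text
2.4 [365.37496384 326.8778847  194.94478139] [-1.57072256e+00 -5.65840943e-06 -1.78000496e-01]
jug [([455.2, 305.8, 71.9], 0.61)]
jug 0.68 5371 244 375 199 316
jug_handle [([456.8, 307.4, 68.6], 0.65)]
jug_handle 0.91 5473 244 375 198 317
```

View pics/w1.png

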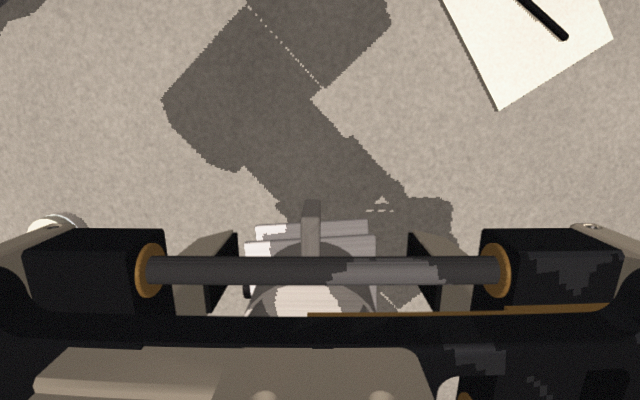

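The wrist view shows the handle's outer end at about (312,200). Its top bar runs straight down the image between columns 303 and 321, so it lies along the tool's x axis.

Run:
```python
from h import *
o,p=shot('wrist')
e=ray(o,p,[(312,201),(312,250),(303,240),(321,240)],134); print(e)
yaw=o['tcp_rot'][2]; h=e[0][:2]+16*np.array([np.cos(yaw),np.sin(yaw)])
print(h,rel(o,[*h,126],yaw))
```

```text
[[351.76838456 321.43163522 134.        ]
 [388.01883995 314.70308217 134.        ]
 [379.2304672  309.71752849 134.        ]
 [381.49562813 322.53219768 134.        ]]
[367.52217337 318.63554182] [[3.6, 80.2, -8.0], 'yaw', np.float64(-10.1), 'twist', np.float64(0.0)]
```

Emit:
arm_command([
  [0.016, 0, -0.0085, 0],
  [0, 0.03, 0, 0],
  [0, 0.03, 0, 0],
  [0, 0.01, 0, 0],
  [0, 0.01, 0, 0],
])

```text
time: 3.2
tool_pos: [379.7, 315.8, 114.5]
tcp_rot: [-1.571, 0.0, -0.175]
contact_force: [-0.8, 0.5, -0.3]
grip_width: 91.6
```

Emit:
arm_command([
  [0, 0, 0, 0],
  [0, 0, 0, 0],
  [0, 0, 0, 0],
  [0, 0, 0, 0],
  [0, 0, 0, 0],
], claw=255)

```text
time: 3.7
tool_pos: [379.9, 315.8, 115.3]
tcp_rot: [-1.57, -0.001, -0.175]
contact_force: [-0.0, 0.1, -0.4]
grip_width: 56.2
```

Emit:
arm_command([
  [0, 0, 0, 0],
  [0, 0, 0, 0],
  [0, 0, 0, 0],
])

```text
time: 4.0
tool_pos: [379.6, 315.6, 114.8]
tcp_rot: [-1.571, -0.0, -0.175]
contact_force: [0.0, -0.5, -0.8]
grip_width: 32.4
```

Emit:
arm_command([
  [0, 0, 0, 0],
  [0, 0, 0, 0],
  [0, 0, 0, 0],
  [0, 0, 0, 0],
  [0, 0, 0, 0],
])

```text
time: 4.5
tool_pos: [379.6, 315.6, 114.7]
tcp_rot: [-1.571, 0.0, -0.175]
contact_force: [0.2, 0.0, 0.0]
grip_width: 14.0
```

Emit:
arm_command([
  [0, -0.005, 0, 0],
  [0, -0.005, 0, 0],
  [0, -0.01, 0, 0],
  [0, -0.01, 0, 0],
  [0, 0, 0, 0],
])

```text
time: 5.0
tool_pos: [380.5, 316.2, 146.6]
tcp_rot: [-1.568, -0.003, -0.175]
contact_force: [0.2, 1.0, -3.9]
grip_width: 13.8
```

Run:
```python
from h import *
o,p=shot('scene','s2.png'); im=p['img'][100:210,370:480,::-1]
o,t=shot('top'); it=t['img'][195:305,150:260,::-1]
cv2.imwrite('pics/s2.png',np.hstack([cv2.resize(i,None,fx=3.6,fy=3.6,interpolation=cv2.INTER_CUBIC) for i in (im,it)]))
print(o['grip_width'],o['contact_force'],o['moment'])
```

```text
13.843452712474468 [ 0.58520193 -0.13306702 -2.62833001] [ 0.02125953  0.22004045 -0.07006207]
```

View pics/s2.png

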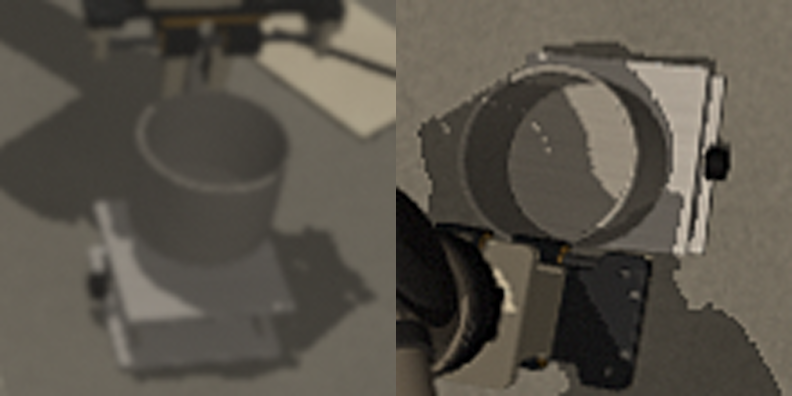

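The jug hangs nearly level below the gripper and is clear of the jack. I'll carry it to the stirrer in gentle steps.

Emit:
arm_command([
  [0, -0.01, 0, 0],
  [0, -0.02, 0, 0],
  [0, -0.02, -0.005, 0],
  [0.005, -0.01, -0.01, 0],
  [0.01, 0, -0.02, 0],
])

```text
time: 5.6
tool_pos: [389.0, 278.8, 206.4]
tcp_rot: [-1.569, -0.003, -0.174]
contact_force: [1.7, 1.2, -4.2]
grip_width: 13.9
```

Emit:
arm_command([
  [0.015, 0, -0.03, 0],
  [0.015, 0, -0.03, 0],
  [0.015, 0, -0.03, 0],
  [0.015, 0, -0.03, 0],
  [0.015, 0, -0.03, 0],
])

```text
time: 6.1
tool_pos: [435.9, 115.8, 204.7]
tcp_rot: [-1.571, 0.0, -0.176]
contact_force: [-0.4, 0.6, -2.8]
grip_width: 13.9
```

Emit:
arm_command([
  [0.015, 0, -0.03, 0],
  [0.015, 0, -0.03, 0],
  [0.015, 0, -0.03, 0],
  [0.015, 0, -0.02, 0],
  [0.01, 0, -0.01, 0],
])

```text
time: 6.6
tool_pos: [484.2, -15.0, 204.6]
tcp_rot: [-1.571, 0.0, -0.178]
contact_force: [-0.1, 0.9, -2.8]
grip_width: 14.0
```

Emit:
arm_command([
  [0.005, 0, -0.007, 0],
  [0, 0, 0, 0],
  [0, 0, 0, 0],
])

```text
time: 6.9
tool_pos: [487.1, -19.6, 204.5]
tcp_rot: [-1.57, 0.001, -0.175]
contact_force: [0.4, 1.6, -2.6]
grip_width: 14.0
```

Run:
```python
from h import *
o,t=shot('top'); it=t['img'][130:270,270:450,::-1]
o,p=shot('scene'); im=p['img'][130:270,230:410,::-1]
cv2.imwrite('pics/s3.png',np.hstack([cv2.resize(i,None,fx=2.2,fy=2.2,interpolation=cv2.INTER_CUBIC) for i in (im,it)]))
print(o['time'],o['tool_pos'],o['tcp_rot'],o['grip_width'],o['contact_force'],o['joint_positions'].round(2))
```

```text
6.95 [487.1577851  -19.43304282 204.60794719] [-1.57040026e+00  7.56585870e-04 -1.74311982e-01] 13.709746398586661 [ 0.20895806  0.81495832 -3.15476178] [-0.2   0.3   1.67  0.    1.17 -1.59]
```

View pics/s3.png

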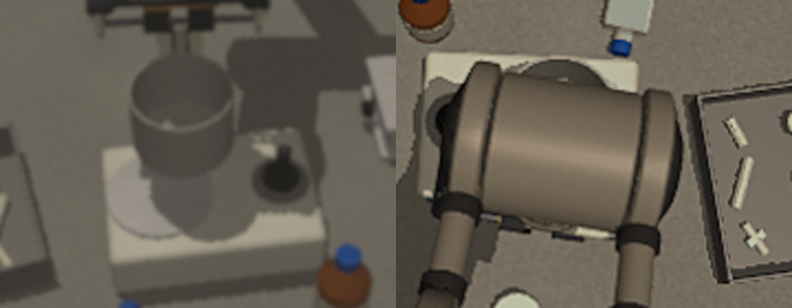

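The scene view shows the jug upright above the deck with its rim centre near crop (182,96). The plate is below it to the left and the knob is clear.

Run:
```python
from h import *
o,p=shot('scene')
print(ray(o,p,[(312.7,172.5),(312.7,173.7)],230), ray(o,p,[(302.5,218)],81))
print(find(o,p,'jug'))
```

```text
[[576.34667304 -34.19460367 230.        ]
 [580.09314308 -34.90826034 230.        ]] [[584.60946923 -67.28379429  81.        ]]
[([549.3, -30.3, 193.6], 0.64), ([750.6, 100.5, 72.8], 0.57)]
```

Emit:
arm_command([
  [0.005, 0, -0.01, 0],
  [0.006, 0, -0.01, 0],
  [0.005, 0, -0.01, 0],
  [0, 0.01, 0, 0],
  [0, 0.02, 0, 0],
])

```text
time: 7.6
tool_pos: [499.1, -53.6, 174.9]
tcp_rot: [-1.571, -0.003, -0.177]
contact_force: [-1.0, 0.6, -3.0]
grip_width: 13.8
```

Emit:
arm_command([
  [0, 0.01, 0, 0],
  [0, 0.01, 0, 0],
  [0, 0.005, 0, 0],
  [0, 0, 0, 0],
  [0, 0, 0, 0],
])

```text
time: 8.1
tool_pos: [498.5, -52.7, 150.1]
tcp_rot: [-1.571, -0.001, -0.175]
contact_force: [0.6, 0.4, -3.0]
grip_width: 14.1
```

Run:
```python
from h import *
o,p=shot('scene'); im=p['img'][130:270,230:410,::-1]
cv2.imwrite('pics/s4.png',cv2.resize(im,None,fx=4,fy=4,interpolation=cv2.INTER_CUBIC))
print(o['time'],o['tool_pos'],o['grip_width'],o['contact_force'])
```

```text
8.1 [498.52303195 -52.72449189 150.07456466] 14.075621068563763 [ 0.56948909  0.35433089 -2.98905813]
```

View pics/s4.png

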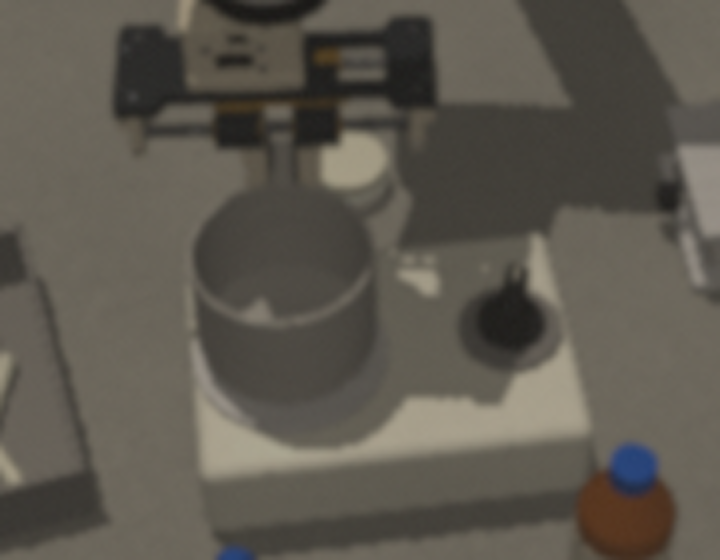

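Emit:
arm_command([
  [0, 0.005, 0, 0],
  [0, 0.004, 0, 0],
  [0, 0.003, 0, 0],
  [0, 0.002, 0, 0],
  [0, 0.0, 0, 0],
])

```text
time: 8.65
tool_pos: [498.3, -52.8, 136.0]
tcp_rot: [-1.571, -0.001, -0.175]
contact_force: [-1.2, 0.1, -1.9]
grip_width: 13.8
```

Run:
```python
from h import *
o,p=shot('scene');print(o['tool_pos'],o['contact_force'],o['moment'])
print(ray(o,p,[(301,193.2)],175))
```

```text
[498.29531076 -52.75497018 135.95000066] [-1.17331037  0.13833563 -1.86586202] [0.08638393 0.19911116 0.00082132]
[[584.35780277 -65.83732837 175.        ]]
```

Emit:
arm_command([
  [0, 0.001, 0, 0],
  [0, 0.001, 0, 0],
  [0, 0, 0, 0],
])

```text
time: 9.0
tool_pos: [498.4, -52.8, 135.6]
tcp_rot: [-1.571, -0.002, -0.175]
contact_force: [-7.5, 0.8, 15.9]
grip_width: 13.9
```

Emit:
arm_command([
  [0, 0, 0, 0],
  [0, 0, 0, 0],
  [0, 0, 0, 0],
  [0, 0, 0, 0],
  [0, 0, 0, 0],
], claw=120)

```text
time: 9.5
tool_pos: [498.2, -52.7, 133.5]
tcp_rot: [-1.571, 0.0, -0.175]
contact_force: [0.1, 0.2, 0.6]
grip_width: 47.3
```

Emit:
arm_command([
  [0, -0.005, 0, 0],
  [0, -0.02, 0, 0],
  [0, -0.03, 0, 0],
  [0, -0.04, 0, 0],
  [0, -0.03, 0, 0],
])

```text
time: 10.0
tool_pos: [498.5, -52.8, 261.3]
tcp_rot: [-1.571, -0.002, -0.175]
contact_force: [0.9, -0.0, -0.0]
grip_width: 48.8
```

Emit:
arm_command([
  [0.02, 0, -0.035, 0],
  [0.025, 0, -0.04, 0],
  [0.025, 0, -0.04, 4],
  [0.025, 0, -0.04, 4],
  [0.025, 0, -0.035, 5],
], claw=155)

```text
time: 10.5
tool_pos: [574.9, -266.1, 258.9]
tcp_rot: [-1.571, -0.0, -0.406]
contact_force: [-0.1, -0.3, -0.4]
grip_width: 36.3
```

Emit:
arm_command([
  [0, 0, 0, 0],
  [0, 0, 0, 0],
])

```text
time: 10.7
tool_pos: [574.2, -264.6, 258.0]
tcp_rot: [-1.57, 0.001, -0.403]
contact_force: [0.3, -0.6, -0.6]
grip_width: 36.3
```

Run:
```python
from h import *
o,p=shot('wrist','w2.png'); print(o['time'],o['tool_pos'],o['tcp_rot'],o['grip_width'])
def bar(o,p,tag):
  print(find(o,p,'long_bar'))
  for d in vision.regions_of(p,'long_bar')[:2]:
    c=cv2.findContours(d['mask'].astype(np.uint8),0,2)[0]; c=max(c,key=cv2.contourArea)
    (cx,cy),wh,a=cv2.minAreaRect(c); b=cv2.boxPoints(((cx,cy),wh,a))
    w=ray(o,p,b,12); L=[(w[(i+1)%4]-w[i])[:2] for i in (0,1)]; l=max(L,key=np.linalg.norm)
    print(tag,d['confidence'],(round(cx),round(cy)),w.mean(0).round(1),[round(np.linalg.norm(x),1) for x in L],'yaw',np.arctan(l[1]/l[0]))
bar(o,p,'w'); o,t=shot('top');bar(o,t,'t');o,s=shot('scene');bar(o,s,'s')
v=[find(o,s,'jug')]; print(v)
```

```text
10.7 [ 574.22266548 -264.6370039   258.04708123] [-1.57014716e+00  1.33458441e-03 -4.03184688e-01] 36.27681481653982
[([518.0, -258.9, 17.4], 0.95), ([576.2, -51.6, 126.7], 0.64)]
w 0.71 (277, 89) [ 455.7 -273.7   12. ] [np.float64(22.2), np.float64(42.3)] yaw 0.9608511782399679
w 0.61 (309, 137) [ 523.2 -261.5   12. ] [np.float64(13.2), np.float64(62.7)] yaw -0.3069701502408129
[]
t 0.69 (326, 274) [374.9   8.8  12. ] [np.float64(58.9), np.float64(57.9)] yaw 1.547236939763359
[([523.4, -260.9, 14.7], 0.5)]
s 0.62 (228, 229) [ 524.3 -262.6   12. ] [np.float64(60.8), np.float64(17.0)] yaw -0.32860497453937326
[[([558.1, -65.0, 123.6], 0.63), ([599.9, 69.4, 85.6], 0.4), ([524.1, -260.0, 12.7], 0.23)]]
```

View pics/w2.png

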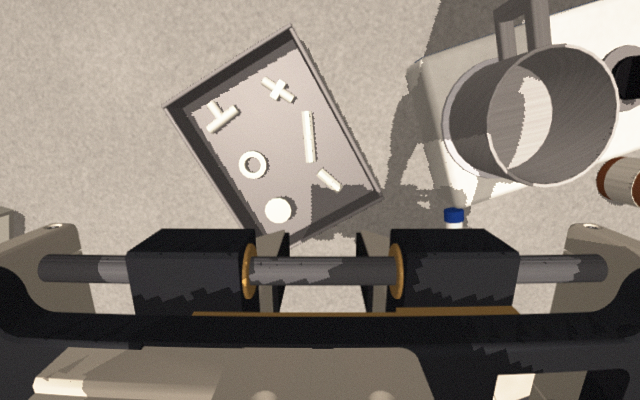

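The wrist view shows the long bar at (308,137), with clear space around it. Both networks and both cameras agree on (523,-261.5) with yaw about -0.31. The jug stands on the plate.

Emit:
arm_command([
  [-0.024, 0.02, -0.009, 0],
  [-0.024, 0.04, -0.0083, 0],
  [0, 0.045, 0, -5.3],
  [0, 0.045, 0, 0],
  [0, 0.03, 0, 0],
])

```text
time: 11.7
tool_pos: [522.3, -260.4, 76.0]
tcp_rot: [-1.57, 0.003, -0.31]
contact_force: [0.3, 1.1, -0.6]
grip_width: 36.3
```

Emit:
arm_command([
  [0, 0, 0, 0],
  [0, 0, 0, 0],
])

```text
time: 11.9
tool_pos: [524.0, -261.4, 79.4]
tcp_rot: [-1.571, -0.0, -0.31]
contact_force: [0.5, 0.4, 0.2]
grip_width: 36.0
```

Run:
```python
from h import *
o=bot.get_obs();print(o['tool_pos'],o['joint_positions'].round(2));print(rel(o,[523.3,-261.8,25.5],-.31))
```

```text
[ 523.99018126 -261.37458846   79.35617618] [-0.59  0.61  1.55  0.    0.99 -1.85]
[[-0.5, 64.9, -0.6], 'yaw', np.float64(-17.7), 'twist', np.float64(0.0)]
```

Emit:
arm_command([
  [0, 0.03, 0, 0],
  [0, 0.02, 0, 0],
  [0, 0.01, 0, 0],
  [0, 0.004, 0, 0],
  [0, 0, 0, 0],
])

```text
time: 12.4
tool_pos: [524.3, -261.6, 15.8]
tcp_rot: [-1.571, -0.002, -0.31]
contact_force: [-0.4, 0.1, 0.8]
grip_width: 36.0
```

Emit:
arm_command([
  [0, 0, 0, 0],
  [0, 0, 0, 0],
  [0, 0, 0, 0],
  [0, 0, 0, 0],
  [0, 0, 0, 0],
], claw=255)

```text
time: 12.9
tool_pos: [523.8, -261.3, 15.2]
tcp_rot: [-1.571, -0.001, -0.31]
contact_force: [-1.0, 0.2, 4.0]
grip_width: 11.6
```

Emit:
arm_command([
  [0, 0, 0, 0],
  [0, 0, 0, 0],
])

```text
time: 13.1
tool_pos: [523.9, -261.3, 15.2]
tcp_rot: [-1.571, -0.001, -0.31]
contact_force: [-0.2, 1.1, 5.4]
grip_width: 11.5
```

Emit:
arm_command([
  [0, -0.01, 0, 0],
  [0, -0.03, 0, 0],
  [0, -0.04, 0, 0],
  [0, -0.05, 0, 0],
  [0, -0.05, 0, 0],
])

```text
time: 13.6
tool_pos: [523.0, -260.8, 196.5]
tcp_rot: [-1.57, 0.001, -0.31]
contact_force: [1.1, -0.9, -0.1]
grip_width: 11.3
```

Emit:
arm_command([
  [0, -0.04, 0, 0],
  [0, -0.02, 0, 0],
  [0, 0, 0, 0],
])

```text
time: 13.9
tool_pos: [524.6, -261.9, 258.7]
tcp_rot: [-1.573, -0.007, -0.31]
contact_force: [-0.7, -0.3, -0.1]
grip_width: 11.5
```

Run:
```python
from h import *
o,p=shot('scene');print(o['grip_width'],o['contact_force'],o['tool_pos'])
print(find(o,p,'long_bar'))
i1=cv2.resize(p['img'][100:300,170:390,::-1],None,fx=1.8,fy=1.8,interpolation=cv2.INTER_CUBIC)
o,t=shot('top');i2=cv2.resize(t['img'][100:300,270:490,::-1],None,fx=1.8,fy=1.8,interpolation=cv2.INTER_CUBIC)
cv2.imwrite('pics/s5.png',np.hstack([i1,i2]))
```

```text
11.454894391765208 [-0.74423289 -0.28947175 -0.08564262] [ 524.61202789 -261.88013797  258.72452081]
[([600.7, 70.8, 86.4], 0.68), ([544.9, -266.7, 256.5], 0.54)]
```

View pics/s5.png

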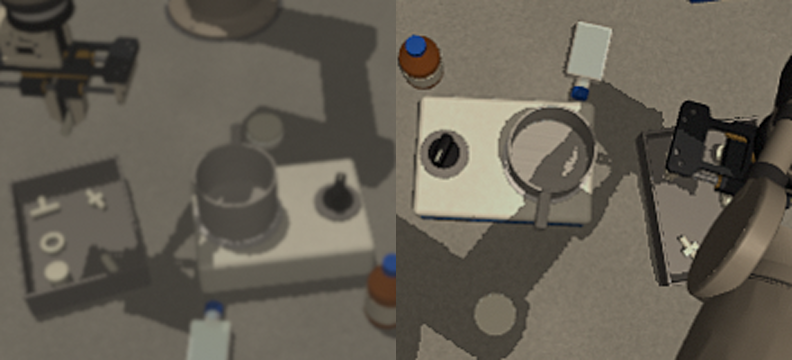

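The bar is held above the bin and the other parts are still in it. The jug rim centre in the top view is at about pixel (354.2,183.3).

Run:
```python
from h import *
o,t=shot('top');c=ray(o,t,[(354.2,183.3)],161)[0];print(c,o['time'])
for d in vision.regions_of(t,'jug')[:2]:
    v,u=np.nonzero(d['mask']);print(d['confidence'],u.min(),u.max(),v.min(),v.max())
print(rel(o,[582,-66,122+60]))
```

```text
[577.67884706 -61.00693655 161.        ] 14.05
0.68 332 381 158 228
0.41 288 304 174 194
[[-2.9, 82.5, 203.5], 'yaw', np.float64(-17.7)]
```

Emit:
arm_command([
  [0, 0, 0.03, 0],
  [0, 0, 0.045, 0],
  [0, 0, 0.045, 0],
  [-0.002, 0, 0.045, 0],
  [-0.0025, 0, 0.0385, 0],
])

```text
time: 14.65
tool_pos: [581.2, -63.8, 253.2]
tcp_rot: [-1.571, 0.003, -0.309]
contact_force: [0.3, -0.2, -0.1]
grip_width: 11.3
```

Emit:
arm_command([
  [0, 0.02, 0, 0],
  [0, 0.03, 0, 0],
  [0, 0.02, 0, 0],
  [0, 0, 0, 0],
  [0, 0, 0, 0],
])

```text
time: 15.15
tool_pos: [581.2, -66.0, 184.2]
tcp_rot: [-1.571, 0.002, -0.31]
contact_force: [0.8, -0.7, -0.3]
grip_width: 11.2
```

Run:
```python
from h import *
o,s=shot('scene');print(o['grip_width'],o['tool_pos'],rel(o,[580.5,-65.5,122]))
i1=cv2.resize(s['img'][120:270,220:420,::-1],None,fx=3.9,fy=3.9,interpolation=cv2.INTER_CUBIC);cv2.imwrite('pics/s6.png',i1)
```

```text
11.210472208277041 [581.15246944 -65.99912659 184.23234609] [[-0.7, 73.2, 0.3], 'yaw', np.float64(-17.8)]
```

View pics/s6.png

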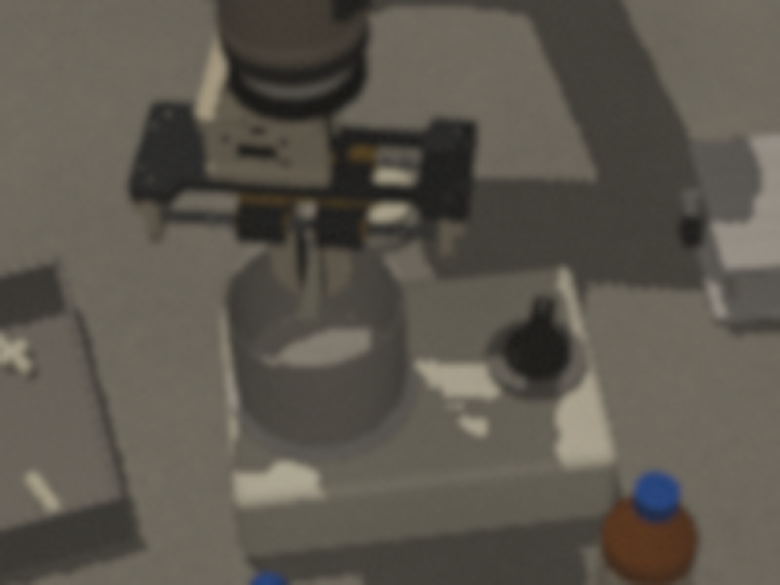

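The bar hangs over the middle of the jug opening, at crop (310,290). I'll lower it inside.

Emit:
arm_command([
  [0, 0.02, 0, 0],
  [0, 0.02, 0, 0],
  [0, 0.015, 0, 0],
  [0, 0.01, 0, 0],
  [0, 0.007, 0, 0],
])

```text
time: 15.7
tool_pos: [581.8, -66.2, 113.0]
tcp_rot: [-1.571, -0.001, -0.31]
contact_force: [-0.1, 1.4, -0.1]
grip_width: 11.7
```

Emit:
arm_command([
  [0, 0, 0, 0],
  [0, 0, 0, 0],
])

```text
time: 15.9
tool_pos: [581.8, -66.1, 113.5]
tcp_rot: [-1.571, -0.001, -0.31]
contact_force: [0.7, -0.6, -0.6]
grip_width: 11.4
```

Emit:
arm_command([
  [0, 0, 0, 0],
  [0, 0, 0, 0],
  [0, 0, 0, 0],
  [0, 0, 0, 0],
  [0, 0, 0, 0],
], claw=180)

```text
time: 16.4
tool_pos: [581.3, -66.0, 112.8]
tcp_rot: [-1.571, -0.0, -0.31]
contact_force: [0.6, 1.0, -0.9]
grip_width: 27.1
```

Emit:
arm_command([
  [0, -0.01, 0, 0],
  [0, -0.03, 0, 0],
  [0, -0.04, 0, 0],
  [0, -0.04, 0, 0],
  [0, -0.02, 0, 0],
])

```text
time: 16.9
tool_pos: [582.4, -66.2, 257.6]
tcp_rot: [-1.57, -0.006, -0.31]
contact_force: [0.8, -1.0, -0.3]
grip_width: 27.1
```

Emit:
arm_command([
  [0.006, 0, 0.034, 0],
  [0.006, 0, 0.034, 0],
  [0.006, 0, 0.034, 0],
  [0.006, 0, 0.033, 0],
  [0, 0, 0, 0],
])

```text
time: 17.4
tool_pos: [646.3, 59.0, 253.0]
tcp_rot: [-1.569, -0.001, -0.306]
contact_force: [-0.6, -0.7, -1.0]
grip_width: 26.6
```

Emit:
arm_command([
  [0, 0, 0, 0],
  [0, 0, 0, 0],
])

```text
time: 17.6
tool_pos: [645.0, 54.4, 253.1]
tcp_rot: [-1.571, -0.0, -0.31]
contact_force: [0.3, 1.0, -0.3]
grip_width: 27.1
```

Run:
```python
from h import *
o,p=shot('wrist','w3.png');print(o['time'],o['tool_pos'],o['tcp_rot'],o['joint_positions'].round(2))
print(find(o,p,'speed_knob'),find(o,p,'long_bar'))
for n in ('speed_knob','long_bar'):
  for d in vision.regions_of(p,n)[:2]:
    v,u=np.nonzero(d['mask']);print(n,d['confidence'],len(u),u.min(),u.max(),v.min(),v.max())
```

```text
17.6 [645.01041561  54.42402227 253.09678532] [-1.57109416e+00 -1.27406569e-04 -3.10355819e-01] [-0.03  0.56  1.12 -0.    1.46 -1.29]
[([590.1, 71.7, 82.9], 0.83)] [([580.0, -54.9, 99.2], 0.62)]
speed_knob 0.56 18508 85 244 45 242
long_bar 0.6 810 189 209 135 195
```

View pics/w3.png

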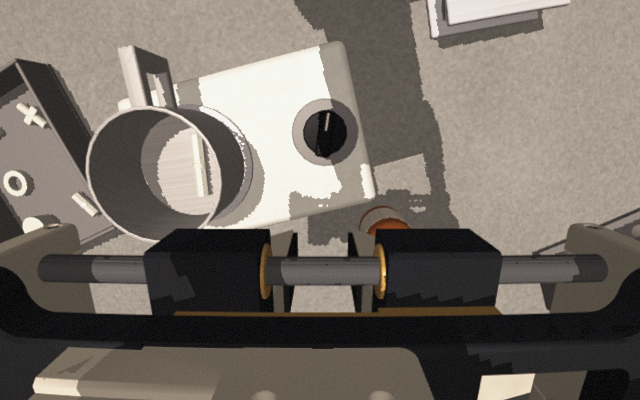

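The wrist view shows the long bar lying in the jug at (198,165). The knob is at (325,132), with its mark pointing up near (327,121), towards the tool's -x side. I'll measure the mark numerically.

Run:
```python
from h import *
o,p=shot('wrist')
g=cv2.cvtColor(p['img'],cv2.COLOR_RGB2GRAY); sub=g[104:162:2,298:352:2]
for r in sub: print(' '.join('%3d'%x for x in r))
blk=(g[104:162,298:352]<75).astype(np.uint8)
n,l,st,ce=cv2.connectedComponentsWithStats(blk);k=1+np.argmax(st[1:,4]);print(st[k],ce[k]+[298,104])
```

```text
245 245 247 245 158 178 181 184 183 180 182 180 180 177 177 178 180  88  85  81  83  82  84 128 163 163 153
245 247 231 163 180 184 181 181 179 181 180 179 179 181 181 177 178 100  80  86  87  83  83  81 105 157 160
246 244 164 185 187 183 180 177 181 182 182 183 179 177 180 176 114 104  80  81  84  79  81  82  82 102 157
245 174 181 184 182 182 180 181 182 180 169 107  77  39  54  38  40  63  82  83  82  90  81  81  88  83 113
164 183 185 180 180 184 179 185 170  72  23  14  17  14  33  74  14  15  29  81  86  77  82  82  83  85  85
181 183 181 186 184 186 173  73  43  61  61  11   6  11  58 147  24  12   9  16  72  83  84  86  83  86  83
186 185 179 182 182 181  58  59  68  59  32   8  20  17  80 146  13  17  15  20  20  59  86  82  87  85  85
186 183 185 181 181  89  55  65  60  56  28   9  19  11 105 112   8  16  10  20  15  16  57  84  77  81  80
183 182 181 182 103  52  57  60  61  64  50  15   7  15 130  77  13  10  12  19  18  19  15  78  84  78  82
182 182 179 178  53  62  64  62  60  61  48   3  13  19 154  53  18  12  15  19  18  20  20  56  83  85  84
180 178 178 136  51 
[... 1386 characters left out ...]
3 169 165 170 167 167 162  59  39  27  18  11  16  13  12  14  12  12  16  12  55  78  76  86  78  80  78
218 160 168 168 167 167 165 164  85  26  26  14   4  12   6   9  13  14  38  80  79  81  79  79  80  79  94
247 190 161 165 166 164 165 168 156  31  31  13  14  22  16  16  51  78  86  81  82  82  80  76  84  77 138
244 245 194 159 169 168 167 163 163 153  86  74  52   9  14  36  81  78  83  82  77  79  83  77  72 124 161
244 246 247 158 158 164 163 161 163 168 161 165 161 127  86  82  79  80  74  79  81  80  77  99 157 159 158
245 244 245 245 228 158 153 165 159 165 162 162 159 165 161 150  77  83  79  80  80  77  91 154 154 158 158
[   5    6   44   48 1552] [324.92139175 132.93170103]
```

Run:
```python
from h import *
o,p=shot('wrist')
m=ray(o,p,[(328,112),(325.6,128.5)],119);c=ray(o,p,[(325.2,133)],89)[0]
print(m,c); d=m[1]-m[0];y=np.arctan2(d[1],d[0]);print('yaw',y)
# centre from mark line: distances
print('dist mark ends to c',np.linalg.norm((m-c)[:,:2],axis=1))
ctr=[590,73]
for k in (c[:2],):
  print(rel(o,[*k,121],y),o['time'])
```

```text
[[575.46703079  81.40118999 119.        ]
 [588.36400974  75.08768789 119.        ]] [593.01663528  73.52333704  89.        ]
yaw -0.455239333060515
dist mark ends to c [19.23666252  4.90857596]
[[-55.5, 143.0, 2.1], 'yaw', np.float64(-17.8), 'twist', np.float64(8.3)] 17.9
```

Emit:
arm_command([
  [-0.028, 0.02, 0.001, 0],
  [-0.028, 0.03, 0.001, 0],
  [0, 0.04, 0, 8.3],
  [0, 0.02, 0, 0],
  [0, 0, 0, 0],
])

```text
time: 18.45
tool_pos: [590.6, 74.2, 139.8]
tcp_rot: [-1.573, 0.006, -0.455]
contact_force: [-0.4, -1.1, 0.2]
grip_width: 27.1
```

Run:
```python
from h import *
o=bot.get_obs();print(rel(o,[592,73.4,121.5],-.455))
```

```text
[[1.7, 29.3, -0.0], 'yaw', np.float64(-26.0), 'twist', np.float64(0.0)]
```

Emit:
arm_command([
  [0, 0.015, 0, 0],
  [0, 0.01, 0, 0],
  [0, 0.006, 0, 0],
  [0, 0, 0, 0],
  [0, 0, 0, 0],
])

```text
time: 18.95
tool_pos: [593.0, 74.2, 112.3]
tcp_rot: [-1.57, -0.001, -0.455]
contact_force: [-0.8, -0.2, 0.9]
grip_width: 26.9
```

Emit:
arm_command([
  [0, 0, 0, 0],
  [0, 0, 0, 0],
  [0, 0, 0, 0],
  [0, 0, 0, 0],
  [0, 0, 0, 0],
], claw=255)

```text
time: 19.45
tool_pos: [592.6, 73.6, 112.3]
tcp_rot: [-1.571, -0.001, -0.455]
contact_force: [-2.6, -5.9, 6.0]
grip_width: 13.7
```

Emit:
arm_command([
  [0, 0, 0, 8],
  [0, 0, 0, 8],
  [0, 0, 0, 8],
  [0, 0, 0, 8],
  [0, 0, 0, 8],
])

```text
time: 19.95
tool_pos: [592.3, 73.3, 112.3]
tcp_rot: [-1.572, -0.001, -1.158]
contact_force: [-5.0, -6.5, 6.5]
grip_width: 13.8
```

Emit:
arm_command([
  [0, 0, 0, 8],
  [0, 0, 0, 8],
  [0, 0, 0, 8],
  [0, 0, 0, 8],
  [0, 0, 0, 8],
])

```text
time: 20.45
tool_pos: [591.9, 73.2, 112.3]
tcp_rot: [-1.572, -0.002, -1.856]
contact_force: [-5.9, -7.1, 7.7]
grip_width: 13.7
```

Emit:
arm_command([
  [0, 0, 0, 8],
  [0, 0, 0, 8],
  [0, 0, 0, 0],
  [0, 0, 0, 0],
])

```text
time: 20.85
tool_pos: [591.7, 73.3, 112.3]
tcp_rot: [-1.572, -0.002, -2.13]
contact_force: [-6.0, -6.1, 7.6]
grip_width: 13.7
```

Emit:
arm_command([
  [0, 0, 0, 0],
  [0, 0, 0, 0],
  [0, 0, 0, 0],
  [0, 0, 0, 0],
], claw=180)

```text
time: 21.25
tool_pos: [592.7, 74.5, 111.5]
tcp_rot: [-1.571, 0.0, -2.13]
contact_force: [0.3, -0.6, 0.3]
grip_width: 26.9
```

Emit:
arm_command([
  [0, -0.01, 0, 0],
  [0, -0.03, 0, 0],
  [0, -0.04, 0, 0],
  [0, -0.04, 0, 0],
  [0, -0.03, 0, 0],
])

```text
time: 21.75
tool_pos: [593.1, 74.4, 265.4]
tcp_rot: [-1.568, 0.002, -2.13]
contact_force: [-0.6, -0.9, -0.5]
grip_width: 27.2
```

Emit:
arm_command([
  [0, -0.01, -0.03, 0],
  [0, -0.01, -0.04, 0],
  [0, 0, -0.04, 0],
  [0, 0, -0.04, 0],
  [0, 0, -0.03, 0],
])

```text
time: 22.25
tool_pos: [438.1, 170.8, 282.7]
tcp_rot: [-1.57, 0.001, -2.13]
contact_force: [0.1, 1.0, 0.5]
grip_width: 26.9
```

Run:
```python
from h import *
o,s=shot('scene');i1=cv2.resize(s['img'][120:300,170:400,::-1],(398,311),interpolation=cv2.INTER_CUBIC)
o,t=shot('top');i2=cv2.resize(t['img'][120:280,270:480,::-1],(398,303),interpolation=cv2.INTER_CUBIC)
i2=np.vstack([i2,np.zeros((8,398,3),np.uint8)]);cv2.imwrite('pics/f.png',np.hstack([i1,i2]))
print(o['tool_pos'],o['time'])
for n in ('long_bar','jug','petri_stack','reagent_bottle'):print(n,find(o,t,n),find(o,s,n) if n!='x' else '')
```

```text
[435.03153876 172.49889534 282.91069254] 22.3
long_bar [] []
jug [([583.7, -68.0, 82.7], 0.66), ([726.4, 104.8, 86.1], 0.25)] [([557.6, -67.5, 125.7], 0.81)]
petri_stack [([379.5, 8.9, 28.6], 0.66)] [([384.2, 5.0, 25.3], 0.63)]
reagent_bottle [] [([752.9, 99.8, 78.2], 0.98)]
```

View pics/f.png

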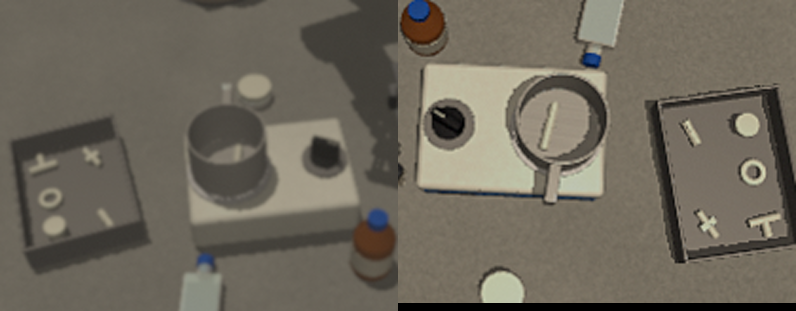

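The final view shows the jug upright on the plate at crop (558,120) with the long bar inside at (548,125). The knob has turned, its mark now at the upper left. All five other parts are in the bin, and the bottle, flask and dishes look unmoved.

```bash
python3 -c "
from h import *
print(job.close_job())"
```

```text
the job is handed in; nothing more can be done
None
```

The job is handed in. By my last pictures everything is in place, but the hand-in gives no verdict.

**What I did:**
- I lifted the jug by its handle, set it on the plate and released it.
- I took the long bar out of the bin, lowered it inside the jug and let it go about 15–20 mm above the jug's floor.
- I gripped the knob, turned it 96° clockwise and backed off.

The robot's clock read about 22 s of the 62 s allowed. The forces reported at the end of each move stayed under about 20 N.

**Last checks:**
- **Jug:** it stands upright, within roughly 6 mm of the plate's centre. The two cameras' estimates of its position differ by a few mm, inside the 20 mm limit.
- **Long bar:** it lies inside the jug in the final picture. The network did not find it there in either of those last pictures; it had found it in the wrist picture just after release.
- **Knob:** its mark has moved about a quarter turn. I could not read the joint value directly; it should be at least 1.67 rad, from the turn and its starting position.
- **Other things:** the five other parts are still in the bin. The bottle, flask and dishes look unmoved; I re-measured only the dishes and the bottle. The dishes were within about 2 mm of before. The network's position for the bottle differs by some 25 mm between the two cameras, so it was too coarse to confirm that number.

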